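# Unlock the press punch and hold it ready

### The arm

A 7-joint arm with a two-finger parallel gripper is mounted at the origin on a cart in front of the work surface, level with it; the furniture and walls round the work are solid. World frame = base frame: x ahead of the robot, y to its left, z up, the work surface at z = 0. Lengths are in mm, angles in rad, forces in N, time in s.
With the tool pointing down it reaches from about 400 to 875 mm from the base axis. Payload 19.3 kg.
Tool frame: the origin (TCP) lies at the very end of the fingers, on their centre line; the grasp point (between the pads) lies 19 mm behind it (grip_point_offset is the z of the grasp point in the tool frame, in mm); z points along the fingers, y is the line along which they close (so a half turn about z gives the same grasp; the last joint's range is limited). The gripper opens to 85 mm and grips with 20 to 120 N. Pads are 22 mm wide; open, the fingers measure 114 mm over their backs; the gripper's body (76 mm by 85 mm) begins 54 mm behind the grasp point. The pads swing forward as they close: fully open they stand 13 mm farther back than shut.
Start: joints at [1.263, 0.521, -0.036, 1.599, 0.021, 1.021, -0.113], TCP at [147.2, -607.41, 231.291] pointing down, gripper open.
Joint ranges: [-2.91, 2.91], [-0.3, 2.13], [-1.5, 1.42], [0.17, 2.43], [-1.26, 4.41], [0.16, 1.93], [-2.52, 2.52]. Speed limits (rad/s): [1.89, 1.89, 2.39, 2.39, 3.01, 3.01, 3.01].

### API

Orientations are given as a 3x3 rotation matrix whose columns are the frame's x, y, z axes.
In Python, from workcell import movep, movel, goto_joints, open_gripper, clamp, wait, inverse_kinematics, read_state, camera, PlanningError, finish_job, grip_point_offset gives the robot as it stands. Calls block until the motion is done:
- movep(position, orientation): joint-space move of the TCP to a pose.
- movel(position, frame=None, max_speed=150, guard=None): straight line of the TCP; frame=None keeps the orientation; max_speed is the mean speed in mm/s. With guard (N) it stops when the force on the tool has changed by that much, and returns True; else False.
- goto_joints(angles): joint-space move.
- open_gripper() and clamp(): open the fingers fully, or close them until they stop; the grip force is fixed at half the most.
- wait(seconds).
- inverse_kinematics(position, orientation): joint angles nearest the present ones, or None.
- read_state(): the state.
- camera(name): name is "side" or "top" or "wrist"; returns a dict with "image" (420x560x3 uint8, blue, green, red), "range_z" (420x560 float32, mm along the optical axis (not along the pixel's ray), 0 where there is no reading), "fx", "fy", "cx", "cy" (pixels), "cam_to_world" (4x4, takes a point from camera to world coordinates). Camera axes: x right, y up, looking along -z (the intrinsics and any distortion apply to the point x, -y, -z); pixel columns grow to the right and rows downward; lengths in mm; the calibration is good to about 2 mm. A picture is of the moment at which its call begins.
A pose or a line that the arm cannot do raises PlanningError and nothing moves.
- finish_job(): hands the job in, once; it reports no verdict.
The state is a dict: "time": time; "qpos": joint angles; "qvel": joint speeds; "joint_efforts": joint torques, N m; "eef_pos": TCP position; "tool_rot": TCP orientation; "ft_force": force on the tool from outside, world axes, zero at the start; "torque": the same for the moment, N m; "finger_gap": finger opening in mm.
Only numpy, scipy, OpenCV 4.12 (cv2) and the standard library are available. Lean on these libraries where they do the work, as an engineer would, in place of code of your own. Each camera call takes 0.05 s, during which the arm holds its last target. There are 200 camera calls.

### The job

The press punch is locked in its leaning holder. Pick up the mallet, knock the red release pin right down with it (not with the fingers), stand the mallet back on the bench and let go of it; then draw the punch out of its holder, turn it upright with its nose pointing straight down, and finish still holding it like that, still and well raised above the bench (nose at least 15 cm up). Do not disturb the other parts lying about.

Things in the scene. Friction and masses are not known exactly. Their poses are not given: they have to be found in the camera images.
- holder: Fixed holder, dark base plate 152 x 84 x 12 mm. Origin: on the bench, z up, x from punch side to pin side. A blue block has a bore 20 mm wide, 50 mm deep, leaning 50 degrees from vertical: outward direction (-0.766, 0, 0.643) in this frame. At x = 85 mm a grey tower, 133 mm tall, 36 x 46 mm, carries the release pin.
- bore_mouth (a point): Centre of the bore's mouth, at (-10, 0, 85) mm in the holder's frame. The punch's collar rests on it. A brass tongue on the mouth's upper side overlaps the collar and locks the punch in; it slides back up by as much as the pin goes down. Axes as the holder's.
- release_pin (a joint): Travel of the release pin straight down, m: 0 up (locked), 0.014 fully down. The punch is free from about 0.008. Lightly sprung (80 N/m) and stiff in its guide (about 5 N friction): it stays where it is driven. About 6 to 10 N moves it.
- pin_top (a point): Centre of the flat top of the red pin head, 24 mm across, facing up; 165 mm above the bench and 85 mm along +x from the holder's origin when the pin is up; moves with the pin.
- punch: Press punch, 140 mm long, 0.22 kg. Origin at the nose tip, z axis from nose to grip. Steel nose 18.5 mm thick, z = 0 to 60 mm (in the bore); steel collar 42 mm across, z = 60 to 70 mm; black round grip with yellow rings, 24 mm thick, z = 70 to 140 mm, sticking out of the holder. Leans 50 degrees at the start; nose straight down means z straight up.
- mallet: Soft-faced mallet, 0.35 kg, standing by itself: round head 44 mm across, 64 mm tall, white faces top and bottom; level wooden handle. Origin at the centre of the lower face, z up. The handle, 20 mm wide (y) and 24 mm high, runs along the mallet's -x, its middle 32 mm above the lower face, its end 155 mm from the head's axis.
- knob_a: Bystander: white tapered knob, 37 mm across, 46 mm high, standing. Origin at the centre of its underside.
- grease_tin: Bystander: small tin with a blue lid, 62 mm across, 34 mm high. Origin at the centre of its underside.
- knob_b: Bystander: white tapered knob, 37 mm across, 46 mm high, standing. Origin at the centre of its underside.
- cap_a: Bystander: white domed snap cap, 42 mm across, 10 mm high, lying flat. Origin at the centre of its underside.

How it is judged:
By the outcome, as a careful person would: the job done as asked, in the order asked, and still so for the second after the job is handed in, while the arm keeps its last pose, push and grip.
It also fails if it takes over 54 s, if anything falls off the work surface, if the arm or the gripper's body presses on something with over 40 N, if the wrist force passes 120 N, or if a joint passes its speed limit or range.

## Working session

There is one attempt and no reset: what is moved stays moved. The work goes in short steps, each a Python script; the robot and the scene stay as the last script left them, time stands still between calls to the robot, and variables do not carry over. Pictures are saved under pics/ and viewed, on a budget of 10 in all, crops included, one or two more only if the job needs it, and the job is handed in when it is done.

```bash
ls; mkdir -p pics
cat > h.py <<'E'
import numpy as np, cv2
from workcell import *
def cloud(c):
    h,w=c["range_z"].shape; u,v=np.meshgrid(np.arange(w),np.arange(h)); d=c["range_z"]
    P=np.stack([(u-c["cx"])/c["fx"]*d,-(v-c["cy"])/c["fy"]*d,-d],-1)
    M=c["cam_to_world"]; W=P@M[:3,:3].T+M[:3,3]; W[d==0]=np.nan; return W
def ray(c,u,v,z):
    M=c["cam_to_world"]; d=M[:3,:3]@np.array([(u-c["cx"])/c["fx"],-(v-c["cy"])/c["fy"],-1]); o=M[:3,3]
    return o+d*(z-o[2])/d[2]
E
python3 - <<'E'
from h import *
ims=[]
for n in("top","side"):
    c=camera(n); np.save(f"{n}.npy",c,allow_pickle=True); cv2.imwrite(f"pics/{n}1.png",c["image"])
    print(n,c["fx"],c["fy"],c["cx"],c["cy"],c["cam_to_world"].round(3).tolist(),[k for k in c], (c["range_z"]>0).mean())
print(read_state(),grip_point_offset)
E
```

```text
pics
top 457.8678944081662 457.8678944081662 276.8916969527712 215.961411861211 [[0.008, 0.997, -0.074, 344.633], [-1.0, 0.008, 0.004, 113.646], [0.005, 0.074, 0.997, 1327.418], [0.0, 0.0, 0.0, 1.0]] ['image', 'range_z', 'fx', 'fy', 'cx', 'cy', 'cam_to_world'] 0.9961309523809524
side 503.01404568929996 503.01404568929996 279.891565509916 209.770774760958 [[-0.994, 0.045, -0.104, 286.925], [-0.113, -0.478, 0.871, 1236.36], [-0.01, 0.877, 0.48, 729.059], [0.0, 0.0, 0.0, 1.0]] ['image', 'range_z', 'fx', 'fy', 'cx', 'cy', 'cam_to_world'] 0.9947704081632653
{'time': 0.1, 'qpos': array([ 1.26280585,  0.52196472, -0.03630596,  1.59995208,  0.02117392,
        1.02108928, -0.11280494]), 'qvel': array([-0.0015627 , -0.00177083, -0.00091236, -0.00101793,  0.00411683,
       -0.00016998,  0.00074925]), 'joint_efforts': array([ 4.09654211e-03, -9.28505445e+01,  1.98412545e+00, -3.70539272e+01,
        1.81581796e-02,  5.29147408e-03, -3.66101892e-05]), 'eef_pos': array([ 147.11300201, -607.12804255,  230.77670587]), 'tool_rot': array([[ 9.71872145e-01,  2.35508904e-01, -3.00593521e-04],
       [ 2.35509088e-01, -9.71871648e-01,  9.84621033e-04],
       [-6.02513006e-05, -1.02771826e-03, -9.99999470e-01]]), 'ft_force': array([0.9379114 , 0.95663184, 1.79612585]), 'torque': array([-0.01300189,  0.01874018, -0.06020588]), 'finger_gap': 85.52448183893658} -18.700000000000003
```

View pics/top1.png

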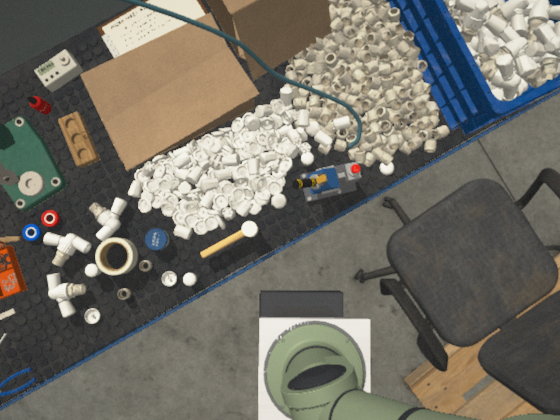

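View pics/side1.png

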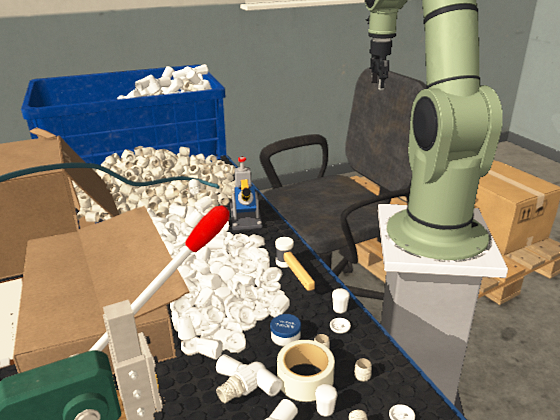

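The top view shows the holder at about (330,182), with the punch grip at (300,183) and the red pin at (355,168). The mallet head is at (249,229) and its handle end at (203,254), with the tin at (157,239). The side view shows the same layout, with the pin at (242,160) and a hose passing near the tower. Next I'll measure from these.

```bash
cat > m.py <<'E'
from h import *
def blob(c,mask,box):
    m=np.zeros(mask.shape,bool); u0,v0,u1,v1=box; m[v0:v1,u0:u1]=mask[v0:v1,u0:u1]; return m
C={n:np.load(n+".npy",allow_pickle=True).item() for n in("top","side")}
W={n:cloud(C[n]) for n in C}
H={n:cv2.cvtColor(C[n]["image"],cv2.COLOR_BGR2HSV) for n in C}
def col(n,lo,hi): return cv2.inRange(H[n],lo,hi)>0
def rep(t,n,m):
    p=W[n][m]; v,u=np.nonzero(m); print(t,n,m.sum(),"uv",u.mean().round(1),v.mean().round(1),"med",np.nanmedian(p,0).round(1),"z90",np.nanpercentile(p[:,2],90).round(1))
    return p
for n,b in(("top",(340,155,370,180)),("side",(232,150,252,172))):
    m=blob(n,col(n,(0,150,80),(8,255,255))|col(n,(172,150,80),(180,255,255)),b); rep("red",n,m)
    v,u=np.nonzero(m); print(ray(C[n],u.mean(),v.mean(),163).round(1))
for n,b in(("top",(195,215,262,262)),("side",(270,230,320,295))):
    m=blob(n,col(n,(15,100,90),(30,255,255)),b); p=rep("handle",n,m); p=p[np.isfinite(p).all(1)]
    v,u=np.nonzero(m); q=np.array([ray(C[n],a,b_,44) for a,b_ in zip(u,v)])
    r=cv2.fitLine(q[:,:2].astype(np.float32),cv2.DIST_L2,0,.01,.01).ravel(); t=(q[:,:2]-r[2:])@r[:2]
    print(r,"ends",r[2:]+r[:2]*t.min(),r[2:]+r[:2]*t.max())
    m=blob(n,(H[n][...,1]<70)&(H[n][...,2]>150)&(W[n][...,2]>50)&(W[n][...,2]<75),(238,218,262,243) if n=="top" else (270,230,300,270)); rep("head",n,m)
    v,u=np.nonzero(m); print(ray(C[n],u.mean(),v.mean(),64))
# blue block/ yellow / tower
for n,b in(("top",(288,160,375,205)),("side",(225,150,270,230))):
    rep("blue",n,blob(n,col(n,(100,120,60),(125,255,255)),b)); rep("yel",n,blob(n,col(n,(18,150,120),(32,255,255)),b))
# height map near holder & around mallet (top view), 25mm cells max z
for t,(x0,x1,y0,y1) in {"holder":(320,620,-260,220),"mallet":(200,420,80,420)}.items():
    p=W["top"].reshape(-1,3); s=25
    print(t,"cols y from",y1,"down; rows x from",x1)
    for x in range(x1,x0,-s):
        print(x,[int(np.nanmax(np.append(p[(p[:,0]<x)&(p[:,0]>x-s)&(p[:,1]<y)&(p[:,1]>y-s),2],-9))) for y in range(y1,y0,-s)])
I=C["top"]["image"][140:270,140:400]; S=C["side"]["image"][140:300,180:330]
cv2.imwrite("pics/crop1.png",np.hstack([cv2.resize(I,None,fx=1.9,fy=1.9,interpolation=2)[:247], cv2.resize(S,(231,247),interpolation=2)]))
cv2.imwrite("pics/crop2.png",np.vstack([cv2.resize(C["top"]["image"][150:215,270:400],(700,350),interpolation=2),cv2.resize(C["side"]["image"][145:235,195:390],(540,250),interpolation=2)[:, :540].copy() if 0 else cv2.resize(C["side"]["image"][145:235,180:432],(700,250),interpolation=2)]))
E
python3 m.py
```

```text
red top 65 uv 355.5 168.3 med [555.7 -91.8 165.5] z90 168.6
[555.5 -92.2 163. ]
red side 28 uv 241.4 159.2 med [554.5 -80.8 164. ] z90 167.1
[554.2 -83.6 163. ]
handle top 355 uv 221.4 243.9 med [360.  263.8  44.7] z90 48.2
[  0.48481646  -0.8746159  360.30786    262.96915   ] ends [328.34986274 320.6218383 ] [392.23589874 205.37050555]
head top 192 uv 248.6 228.0 med [404.3 185.5  65.5] z90 68.2
[404.39604723 186.50425247  64.        ]
handle side 493 uv 299.1 271.1 med [357.  276.   43.1] z90 46.3
[  0.45904955  -0.8884106  357.79846    281.23706   ] ends [322.86920907 348.83655883] [397.27538298 204.83634078]
head side 207 uv 283.7 243.2 med [402.6 197.5  64.7] z90 66.6
[402.24720983 197.4715334   64.        ]
blue top 370 uv 332.3 182.4 med [530.2 -34.7  89.8] z90 105.3
yel top 93 uv 315.5 179.3 med [532.   -2.4 125.3] z90 137.0
blue side 344 uv 245.3 196.7 med [536.3   0.8  64.7] z90 101.8
yel side 75 uv 243.9 186.2 med [533.2  -2.6 123.2] z90 130.8
holder cols y from 220 down; rows x from 620
620 [51, 68, 59, 56, 54, 58, 49, 52, 50, 7, 7, 11, 35, 66, 61, 37, 36, 38, 7, 7]
595 [
[... 720 characters left out ...]
-9, -9]
370 [9, 8, 8, 7, 9, 4, 0, -9, -9, -9, -9, -9, -9, -9, -9, -9, -9, -9, -9, -9]
345 [9, 8, 6, 5, 0, -9, -9, -9, -9, -9, -9, -9, -9, -9, -9, -9, -9, -9, -9, -9]
mallet cols y from 420 down; rows x from 420
420 [36, 39, 42, 20, 23, 47, 45, 6, 69, 72, 68, 7, 8, 11]
395 [32, 40, 41, 19, 15, 9, 48, 49, 67, 71, 65, 8, 8, 7]
370 [7, 8, 9, 9, 49, 49, 50, 49, 9, 8, 8, 7, 9, 4]
345 [9, 6, 7, 45, 49, 49, 7, 9, 9, 8, 6, 5, 0, -9]
320 [7, 6, 8, 7, 8, 8, 7, 6, 8, 4, 0, 0, -9, -9]
295 [14, 8, 53, 44, 8, 7, 5, 8, 1, 1, -9, -9, -9, -9]
270 [14, 7, 55, 47, 8, 7, 6, 0, -9, -9, -9, -9, -9, -9]
245 [18, 6, 7, 8, 7, 0, -9, -9, -9, -9, -9, -9, -9, -9]
220 [10, 8, 6, 0, -1, -9, -9, -9, -9, -9, -9, -9, -9, -9]
```

View pics/crop2.png

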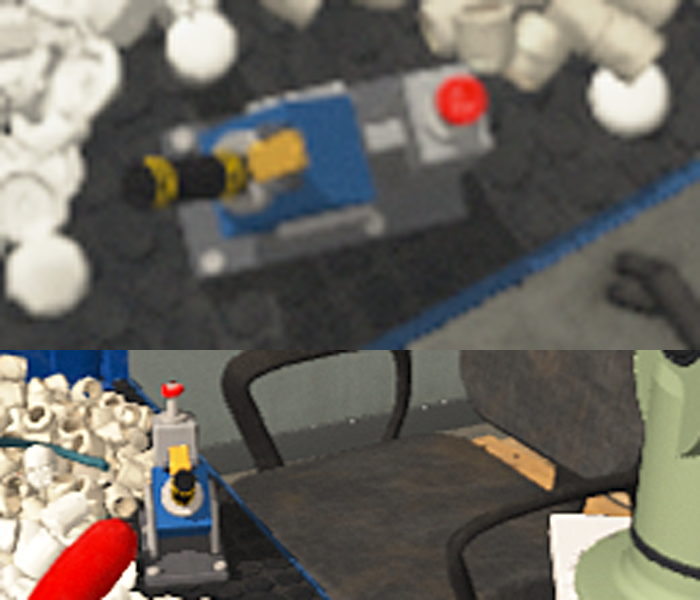

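The top view is the one to trust: its head-to-handle-end distance comes out at 154 mm against 155 true. The side blobs include vertical faces, so they are biased. Before grasping, I need the clearance around the mallet and the holder's yaw.

```bash
cat > m2.py <<'E'
import io,contextlib
with contextlib.redirect_stdout(io.StringIO()):
    from m import *
hd=np.array([404.4,186.5]); ax=np.array([-.493,.870]); ay=np.array([.870,.493])
P=np.concatenate([W["top"].reshape(-1,3),W["side"].reshape(-1,3)])
def grid(o,ax,ay,xs,ys):
    a=(P[:,:2]-o)@ax; b=(P[:,:2]-o)@ay
    print("      ",*["%4d"%y for y in ys])
    for x in xs: print("%5d "%x,*["%4d"%np.nanmax(np.append(P[(abs(a-x)<5.1)&(abs(b-y)<5.1),2],-99)) for y in ys])
grid(hd,ax,ay,range(-40,170,10),range(-80,90,10))
n="top"
for t,u,v,z in(("boltA",309,198.6,12),("boltB",303.4,175.4,12),("boltC",339.6,191.2,12)): print(t,ray(C[n],u,v,z).round(1))
p=W[n][150:215,270:400].reshape(-1,3); h=H[n][150:215,270:400].reshape(-1,3)
g=p[(p[:,2]>100)&(p[:,1]>-8)&(p[:,1]<60)&(p[:,0]<560)]; print(len(g),g.mean(0).round(1))
d=g.mean(0)-[555.5,-92.2,163]; print("yaw from grip centroid",np.degrees(np.arctan2(-d[1],-d[0])))
for t in range(-5,50,8):
    q=g[abs(g[:,1]-t)<4]; 
    if len(q): print(t,len(q),q[:,0].min().round(1),q[:,0].max().round(1),q[:,2].max().round(1))
m=blob(n,col(n,(100,120,60),(125,255,255)),(288,160,375,205)); v,u=np.nonzero(m)
print(cv2.minAreaRect(np.stack([u,v],1).astype(np.float32)))
E
python3 m2.py
```

```text
-80  -70  -60  -50  -40  -30  -20  -10    0   10   20   30   40   50   60   70   80
  -40     4    9    6    3    6    8    5    5    7    4    3   24   29   35   40   41   29
  -30     7    5    6    4    6    4    9    7    7    5    5   19   22   38   44   45   41
  -20     7    5    4    5    6    6   65   67   69   67    7    4   23   41   46   43   43
  -10     5    4    5    5    5    3   66   67   72   70   66    6   31   42   41   43   39
    0     4    6    8    7    5    5   66   69   69   69   68    6   36   41   40   40   26
   10     5    5    5    8    5    5   67   71   68   67   68    5    5   38   38   30   20
   20     8    4    5    3    5    6   66   67   68   69   66    3    2    6   49   50   48
   30     5    7    5    5    6    6    5   46   55   65    4    4    6   44   49   51   48
   40     4    6    6    7    9    4    4   47   48   48    6    5    4   23   51   50   53
   50     4    6    3    3    9    4    3   45   48   48    5    3    6    2   44   48   49
   60     5    6    7    3    7    6    4   47   49   49    8    5   38   45   47   45   46
   7
[... 627 characters left out ...]
19   17   19
  140     7    6    7    8    6    6    5   46   49   48    6    5    8    6   16   17   18
  150     3    6    7    5    8    8    4   47   48   46    6    5    5    3    5   37   39
  160     5    6    7    6    4    6    7   40   47   44    6    9    7    7   21   40   42
boltA [493.3  15.9  12. ]
boltB [560.8  32.3  12. ]
boltC [515.5 -72.6  12. ]
252 [527.6  23.5 121.4]
yaw from grip centroid -76.43252612251456
-5 43 517.6 558.7 130.9
3 39 520.3 549.4 125.1
11 18 519.9 540.7 112.0
19 24 516.6 538.3 118.0
27 27 515.8 537.7 121.4
35 27 514.1 537.2 131.8
43 27 510.5 532.7 143.2
((340.6470642089844, 184.91175842285156), (70.0927963256836, 29.589345932006836), 14.03624439239502)
```

The holder's yaw is −76.4° by two independent measures. The heap is tight on one side of the mallet handle, so I'll grasp close to the head, offset 14 mm away from it. I'll check IK for all the key poses first.

```bash
cat >> h.py <<'E'
hd=np.array([404.4,186.5,0]); ax=np.array([-.493,.870,0]); ay=np.array([.870,.493,0]); Z=np.array([0,0,1.])
ex=np.array([.235,-.972,0]); ey=np.array([.972,.235,0]); pin=np.array([555.5,-92.2,165.])
mouth=pin-95*ex; mouth[2]=85; o=-.766*ex+.643*Z
def R(y,z): return np.stack([np.cross(y,z),y,z],1)
def rr(): s=read_state(); print("t",round(s["time"],2),"tcp",s["eef_pos"].round(1),"F",s["ft_force"].round(1),"gap",round(s["finger_gap"],1),"q",s["qpos"].round(2)); return s
E
python3 - <<'E'
from h import *
g=hd+45*ax-14*ay
def t(n,p,Rm):
    q=inverse_kinematics(p,Rm); print(n,np.round(p,0),None if q is None else np.round(q,2))
for s in(1,-1):
    Rm=R(s*ay,-Z); print("sign",s)
    t("m hi",g+280*Z,Rm); t("m lo",g+13*Z,Rm); 
    t("pin",pin+45*ax+13*Z,Rm)
    for a in(30,60,90,-30): 
        c,q=np.cos(np.radians(a)),np.sin(np.radians(a)); M=np.array([[c,q,0],[-q,c,0],[0,0,1]]); t("pin rot-%d"%a,pin+M@(45*ax)+80*Z,M@Rm)
    t("punch",mouth+40*o,R(s*ey,-o)); t("punch pre",mouth+150*o,R(s*ey,-o)); t("up",mouth+120*o+150*Z,R(s*ey,-Z))
E
```

```text
sign 1
m hi [370. 219. 280.] [ 0.45  0.46 -1.44  1.98  0.5   1.15 -0.68]
m lo [370. 219.  13.] [-0.07  0.76 -0.79  2.21  1.03  0.61 -1.13]
pin [533. -53. 178.] [ 0.5   0.53 -0.71  1.86  0.43  0.91  0.11]
pin rot-30 [556. -47. 245.] [ 0.45  0.46 -0.65  1.74  0.32  1.05 -0.32]
pin rot-60 [578. -53. 245.] [ 0.39  0.48 -0.56  1.68  0.29  1.06 -0.8 ]
pin rot-90 [595. -70. 245.] [ 0.32  0.49 -0.43  1.64  0.23  1.06 -1.24]
pin rot--30 [517. -69. 245.] [ 0.62  0.43 -0.8   1.83  0.36  1.03  0.72]
punch [526.  30. 111.] [-0.15  0.86 -0.69  1.93  1.19  1.51 -1.31]
punch pre [506. 112. 181.] [-0.11  0.89 -1.01  1.83  1.14  1.82 -1.34]
up [512.  89. 312.] [ 0.4   0.38 -0.91  1.74  0.32  1.18 -0.36]
sign -1
m hi [370. 219. 280.] [ 0.43  0.44 -1.41  1.98  0.48  1.14  2.48]
m lo [370. 219.  13.] [ 0.22  1.07 -1.28  2.2   1.29  1.06  1.83]
pin [533. -53. 178.] [-0.21  0.46  0.26  1.9  -0.16  0.8  -2.48]
pin rot-30 [556. -47. 245.] [-0.77  0.74  1.23  1.8  -0.76  1.17 -2.44]
pin rot-60 [578. -53. 245.] [ 0.78  0.75 -1.27  1.67  0.74  1.3   1.97]
pin rot-90 [595. -70. 245.] [ 0.78  0.78 -1.27  1.62  0.76  1.33  1.48]
pin rot--30 [517. -69. 245.] [ 0.21  0.35 -0.25  1.85  0.1   0.96 -2.18]
punch [526.  30. 111.] [ 0.07  1.05 -1.07  1.92  1.34  1.83  1.76]
punch pre [506. 112. 181.] [-0.08  0.93 -1.07  1.83  1.16  1.87  1.79]
up [512.  89. 312.] [-1.14  0.62  1.35  1.81 -0.64  1.25 -2.51]
```

Run:
```python
from h import *
g=hd+45*ax-14*ay; Rm=R(ay,-Z)
try:
    movep(g+260*Z,Rm); rr()
    c=camera("wrist"); cv2.imwrite("pics/w1.png",c["image"]); np.save("w1.npy",c,allow_pickle=True)
    print(movel(g+60*Z,max_speed=200)); rr()
    print(movel(g+14*Z,max_speed=60,guard=8)); rr()
    c=camera("side"); cv2.imwrite("pics/s2.png",c["image"])
except PlanningError as e: print("PE",e); rr()
a=cv2.imread("pics/w1.png"); b=cv2.imread("pics/s2.png")
if b is not None: cv2.imwrite("pics/v2.png",np.hstack([cv2.resize(a,(400,300)),cv2.resize(b[190:340,190:390],(400,300))]))
```

```text
t 3.1 tcp [370.4 218.3 259.9] F [-0.   0.6  0.3] gap 85.5 q [ 0.22  0.31 -1.06  2.01  0.32  1.   -0.49]
False
t 4.3 tcp [370.2 219.   60.5] F [ 1.3 -0.3 -0.3] gap 85.7 q [-0.09  0.63 -0.75  2.2   0.78  0.61 -0.91]
False
t 5.22 tcp [370.1 218.9  14.2] F [ 0.8 -0.2 -0.6] gap 85.3 q [-0.17  0.71 -0.65  2.21  0.92  0.51 -1.03]
```

View pics/v2.png

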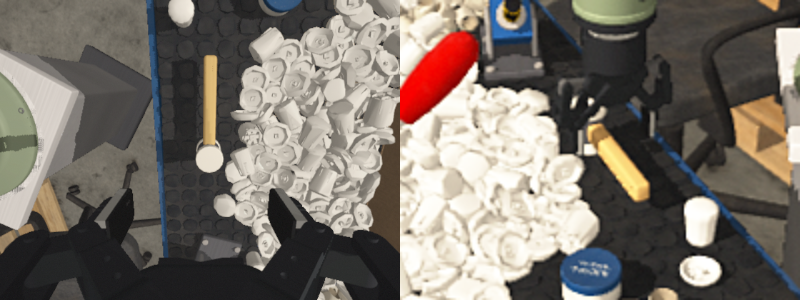

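The wrist view shows the handle running from (210,55) to (210,145), with the head at (209,157) between the fingers. The side view shows the fingers straddling the handle with no contact. I'll clamp and lift.

Run:
```python
from h import *
clamp(); rr()
movel(read_state()["eef_pos"]+[0,0,210],max_speed=200); rr()
for n in("top","side"):
    c=camera(n); np.save(n+"2.npy",c,allow_pickle=True); cv2.imwrite(f"pics/{n}3.png",c["image"])
    W=cloud(c); H=cv2.cvtColor(c["image"],cv2.COLOR_BGR2HSV)
    m=(cv2.inRange(H,(15,100,70),(30,255,255))>0)&(W[...,2]>200)&(W[...,0]<450)&(W[...,1]<400)
    p=W[m]; print(n,m.sum(), "med",np.median(p,0).round(1))
    if m.sum()>20: 
        r=cv2.fitLine(p.astype(np.float32),cv2.DIST_HUBER,0,.01,.01).ravel(); print("line",r.round(3)); t=(p-r[3:])@r[:3]; print((r[3:]+r[:3]*t.min()).round(1),(r[3:]+r[:3]*t.max()).round(1))
    m=(H[...,1]<70)&(H[...,2]>130)&(W[...,2]>210)&(W[...,2]<300)&(np.hypot(W[...,0]-404,W[...,1]-170)<70); p=W[m]
    if len(p): print("head",len(p),np.median(p,0).round(1),p.min(0).round(1),p.max(0).round(1))
c=np.load("side2.npy",allow_pickle=True).item()["image"]
cv2.imwrite("pics/v3.png",np.hstack([cv2.resize(c[120:300,190:390],(500,450)),cv2.resize(np.load("top2.npy",allow_pickle=True).item()["image"][170:290,160:290],(300,450))]))
```

```text
t 5.88 tcp [370.4 219.1  14.3] F [1.1 1.  6.5] gap 19.0 q [-0.17  0.71 -0.64  2.21  0.92  0.51 -1.03]
t 7.08 tcp [370.  218.7 223.3] F [-0.1 -0.2 -4.2] gap 19.4 q [ 0.17  0.37 -1.03  2.06  0.39  0.93 -0.56]
top 0 med [nan nan nan]
side 457 med [341.4 281.9 249.9]
line [-4.82000e-01  8.74000e-01 -6.50000e-02  3.43548e+02  2.75743e+02
  2.48728e+02]
[383.3 203.7 254.1] [317.2 323.4 245.2]
head 127 [397.4 198.9 247.9] [369.4 171.2 210.6] [411.3 235.9 294. ]
  return _methods._mean(a, axis=axis, dtype=dtype,
  ret = um.true_divide(
```

View pics/v3.png

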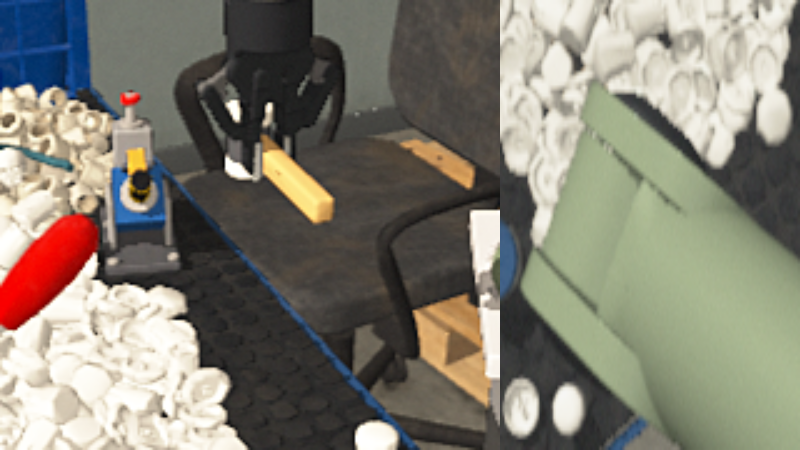

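The mallet is held level at about (265,150) in the left crop, with the handle end at (322,207). The pin at (130,98) is still up. Now over to the pin, and press with a guard.

```bash
cat >> h.py <<'E'
def pinz():
    for n in("top","side"):
        c=camera(n); W=cloud(c); H=cv2.cvtColor(c["image"],cv2.COLOR_BGR2HSV)
        m=((cv2.inRange(H,(0,150,60),(8,255,255))|cv2.inRange(H,(172,150,60),(180,255,255)))>0)&(np.hypot(W[...,0]-pin[0],W[...,1]-pin[1])<30)&(W[...,2]>100)
        p=W[m]; v,u=np.nonzero(m)
        if len(p): print("pin",n,len(p),"med",np.median(p,0).round(1),"uv",u.mean().round(1),v.mean().round(1),"vmin",v.min())
E
python3 - <<'E'
from h import *
A=np.array([-.485,.874,0]); p=pin+45*A
pinz()
movel([p[0],p[1],226],max_speed=250); rr()
movel([p[0],p[1],192],max_speed=80); rr()
print(movel([p[0],p[1],162],max_speed=30,guard=22)); s=rr()
c=camera("side"); cv2.imwrite("pics/s4.png",c["image"]); pinz()
cv2.imwrite("pics/v4.png",cv2.resize(c["image"][110:240,190:330],(700,600)))
E
```

```text
pin top 60 med [555.6 -90.3 166.3] uv 355.1 168.4 vmin 165
pin side 28 med [554.4 -81.8 164.1] uv 241.4 159.2 vmin 156
t 8.7 tcp [533.2 -51.7 226.1] F [-0.7  0.9 -3.8] gap 19.1 q [ 0.64  0.52 -0.91  1.81  0.47  1.05  0.07]
t 9.28 tcp [533.7 -52.7 191.8] F [ 0.1 -0.3 -3. ] gap 19.1 q [ 0.62  0.56 -0.88  1.84  0.52  0.98  0.03]
True
t 10.14 tcp [533.8 -52.4 164.4] F [-2.1  0.2 10.5] gap 19.1 q [ 0.6   0.6  -0.86  1.87  0.56  0.93 -0.  ]
pin side 5 med [554.1 -85.  141.6] uv 242.0 165.6 vmin 165
```

View pics/v4.png

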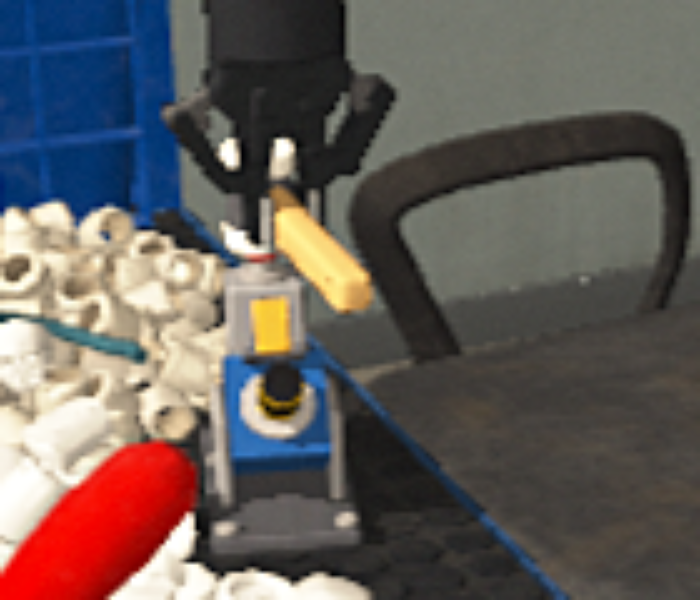

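The mallet is on the pin at (255,258), and the brass tongue at (270,325) has slid well back. The guard tripped at the 14 mm depth. I'll lift clear, check the pin, and put the mallet back where it came from.

Run:
```python
from h import *
p=read_state()["eef_pos"]
movel([p[0],p[1],226],max_speed=150)
movel([370.3,218.9,226],max_speed=250); pinz()
c=camera("side"); cv2.imwrite("pics/s5.png",c["image"])
W=cloud(c); H=cv2.cvtColor(c["image"],cv2.COLOR_BGR2HSV)
q=W[(cv2.inRange(H,(15,100,70),(30,255,255))>0)&(W[...,2]>200)&(W[...,0]<450)&(W[...,1]<400)]
r=cv2.fitLine(q.astype(np.float32),cv2.DIST_HUBER,0,.01,.01).ravel(); print("line",r.round(3))
movel([370.3,218.9,40],max_speed=180); rr()
print(movel([370.3,218.9,13],max_speed=25,guard=5)); rr()
cv2.imwrite("pics/v5.png",np.hstack([cv2.resize(c["image"][120:240,190:330],(400,400)),cv2.resize(camera("side")["image"][170:310,220:360],(400,400))]))
```

```text
pin top 57 med [555.2 -90.8 151.8] uv 354.3 169.4 vmin 166
pin side 37 med [554.7 -84.  150.7] uv 241.5 163.2 vmin 161
line [-4.58000e-01  8.86000e-01 -7.80000e-02  3.44541e+02  2.74644e+02
  2.51195e+02]
t 13.61 tcp [370.5 219.1  40.5] F [-0.4 -1.  -3.5] gap 19.1 q [-0.13  0.66 -0.71  2.2   0.84  0.57 -0.96]
True
t 14.59 tcp [370.1 219.1  13.8] F [-0.9 -0.3 11.4] gap 19.4 q [-0.17  0.71 -0.65  2.21  0.92  0.51 -1.03]
```

View pics/v5.png

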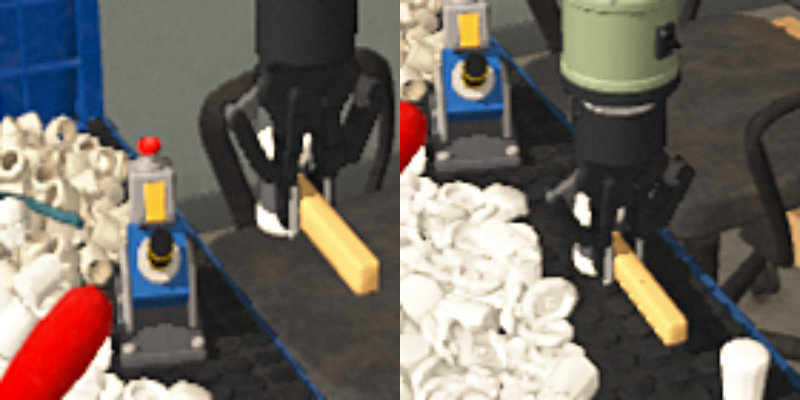

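The pin dropped 14 mm (165.5 to 151.5 by depth) and the mallet is standing on the bench. Next: release, rise, and approach the punch along its axis.

Run:
```python
from h import *
open_gripper(); rr()
movel(read_state()["eef_pos"]+[0,0,230],max_speed=200)
Rp=R(ey,-o)
print(inverse_kinematics(mouth+170*o,Rp))
try:
    movep(mouth+150*o,Rp); rr()
except PlanningError as e: print("PE",e)
c=camera("wrist"); s=camera("side"); t=camera("top")
np.save("t6.npy",t,allow_pickle=True)
cv2.imwrite("pics/v6.png",np.hstack([cv2.resize(c["image"],(400,300)),cv2.resize(s["image"][130:310,190:370],(400,300))]))
W=cloud(t); H=cv2.cvtColor(t["image"],cv2.COLOR_BGR2HSV)
m=(H[...,1]<70)&(H[...,2]>150)&(W[...,2]>50)&(W[...,2]<75)&(np.hypot(W[...,0]-392,W[...,1]-180)<40); print("mallet head",m.sum(),np.median(W[m],0).round(1),W[m][:,2].std())
```

```text
t 15.3 tcp [369.8 218.7  13.5] F [ 0.4  0.6 -0.3] gap 85.4 q [-0.17  0.71 -0.65  2.21  0.92  0.51 -1.03]
[-0.44418111  0.69846569 -0.50875967  1.8231489   0.92401823  1.52842445
 -1.18087011]
t 17.57 tcp [505.8 111.8 181.3] F [-0.9  0.3 -0. ] gap 85.3 q [-0.43  0.71 -0.49  1.85  0.94  1.49 -1.19]
mallet head 0 [nan nan nan] nan
  return _methods._mean(a, axis=axis, dtype=dtype,
  ret = um.true_divide(
  ret = _var(a, axis=axis, dtype=dtype, out=out, ddof=ddof,
  arrmean = um.true_divide(arrmean, div, out=arrmean,
  ret = ret.dtype.type(ret / rcount)
```

View pics/v6.png

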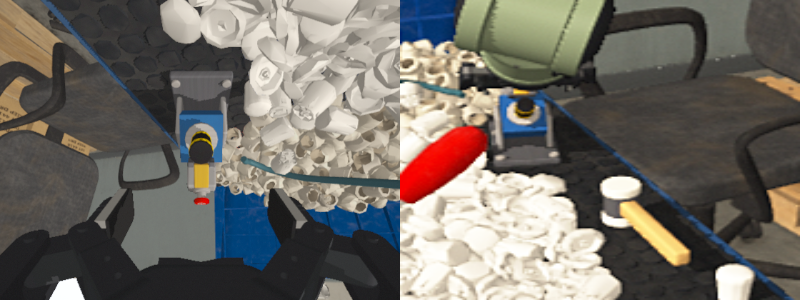

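The mallet stands upright on its own at (620,205) in the right panel. In the wrist view the punch at (201,148) is centred between the fingers at (115,215) and (285,215). I'll check the punch axis numerically from the wrist depth, then go in.

Run:
```python
from h import *
c=camera("wrist"); W=cloud(c); s=read_state(); T=s["tool_rot"]
L=(W-s["eef_pos"])@T   # tool coords
m=(np.hypot(L[...,0],L[...,1])<40)&(L[...,2]>50)&(L[...,2]<102); p=L[m]
print(m.sum())
for z in range(55,105,8):
    q=p[abs(p[:,2]-z)<4]
    if len(q)>5: print(z,len(q),"x",q[:,0].min().round(1),q[:,0].max().round(1),"y",q[:,1].min().round(1),q[:,1].max().round(1))
e=p[p[:,2]<np.percentile(p[:,2],2)+6]; print("end",len(e),e.mean(0).round(1))
```

```text
1098
63 18 x -1.0 15.4 y -11.1 7.4
71 921 x -2.3 20.6 y -14.9 9.1
79 70 x 8.1 20.5 y -14.9 9.3
87 25 x 13.7 20.0 y -12.6 7.5
95 42 x 12.9 19.2 y -12.8 7.8
103 22 x 13.4 18.6 y -12.3 7.1
end 890 [ 9.4 -2.8 68.7]
```

The wrist view puts the punch end 9 mm off along tool x. I'll cross-check that against the fixed cameras and the pin before moving.

Run:
```python
from h import *
s=read_state(); T=s["tool_rot"]; E0=s["eef_pos"]
print("tool z err",(T[:,2]+o).round(3))
for n in("wrist","side.npy","top.npy"):
    c=camera(n) if n=="wrist" else np.load(n,allow_pickle=True).item()
    W=cloud(c); L=(W-E0)@T; H=cv2.cvtColor(c["image"],cv2.COLOR_BGR2HSV)
    m=((cv2.inRange(H,(0,150,60),(8,255,255))|cv2.inRange(H,(172,150,60),(180,255,255)))>0)&(np.hypot(W[...,0]-pin[0],W[...,1]-pin[1])<40)&(W[...,2]>100)
    v,u=np.nonzero(m); print(n,"pin",m.sum(),np.median(W[m],0).round(1))
    m=(np.hypot(L[...,0]-5,L[...,1])<35)&(L[...,2]>45)&(L[...,2]<105)
    p=L[m]; print(" end disc:", end=" ")
    for z in range(54,112,6):
        q=p[abs(p[:,2]-z)<3]
        if len(q)>3: print("|",z,len(q),"x",q[:,0].min().round(1),q[:,0].max().round(1),"y",q[:,1].min().round(1),q[:,1].max().round(1),end=" ")
    print()
    # blue block & bolts via wrist
    b=(cv2.inRange(H,(100,120,60),(125,255,255))>0)&(np.hypot(W[...,0]-535,W[...,1])<60)&(W[...,2]>20)&(W[...,2]<130); print(" blue med",np.median(W[b],0).round(1), W[b].min(0).round(1),W[b].max(0).round(1))
```

```text
tool z err [-0.001  0.001 -0.001]
wrist pin 171 [551.3 -81.9 148. ]
 end disc: | 66 637 x -2.3 19.8 y -13.8 8.9 | 72 305 x -2.9 20.7 y -14.8 9.2 | 78 43 x 12.8 20.4 y -14.1 7.9 | 84 32 x 12.3 20.2 y -11.5 8.7 | 90 30 x 13.5 19.7 y -12.5 7.6 | 96 30 x 13.7 19.1 y -12.7 7.0 | 102 33 x 11.9 18.7 y -13.0 8.0 
 blue med [528.1   9.8  68.7] [499.5 -25.8  31.7] [562.5  27.9 108.6]
side.npy pin 28 [554.5 -80.8 164. ]
 end disc: | 60 8 x 0.3 11.4 y -9.1 6.6 | 66 43 x -5.9 15.7 y -9.6 9.4 | 72 17 x 1.0 16.3 y -12.1 11.8 | 78 4 x 6.9 14.3 y -9.0 11.8 | 90 5 x 6.1 15.6 y -3.9 11.6 | 102 6 x 6.3 15.3 y -9.8 11.5 
 blue med [532.6   8.6  69.7] [501.6 -24.1  30. ] [562.2  30.2 110.2]
top.npy pin 59 [555.3 -90.6 165.8]
 end disc: | 66 36 x -9.3 12.9 y -9.3 11.0 | 72 26 x -8.3 16.8 y -10.7 12.2 | 78 17 x -12.9 8.2 y -10.9 10.5 | 84 15 x -11.6 -1.7 y -11.2 9.6 | 90 14 x -9.8 0.3 y -11.2 9.7 | 96 11 x -8.6 3.9 y -10.9 5.2 | 102 13 x -8.7 0.5 y -9.7 9.2 
 blue med [537.1 -31.3  91.8] [502.9 -58.9  49. ] [570.9  26.1 117.4]
```

The estimates differ: the axis sits at +2 (top), +4 (side) and +9 mm (wrist) along tool x. The pads span ±11 mm on that axis, so I'll take +4. Then grasp, draw out, raise and turn upright.

Run:
```python
from h import *
T=R(ey,-o); off=4.5*T[:,0]-1*T[:,1]
print(movel(mouth+off+75*o,max_speed=120,guard=12)); rr()
print(movel(mouth+off+38*o,max_speed=60,guard=12)); rr()
clamp(); s=rr()
print("tool F",(s["ft_force"]@T).round(1))
c=camera("side"); w=camera("wrist")
cv2.imwrite("pics/v7.png",np.hstack([cv2.resize(w["image"],(400,300)),cv2.resize(c["image"][110:290,180:360],(400,300))]))
```

```text
False
t 18.6 tcp [518.1  59.1 130. ] F [0.9 0.8 0.5] gap 85.2 q [-0.37  0.77 -0.45  1.92  1.04  1.38 -1.24]
False
t 19.37 tcp [524.7  31.2 106. ] F [-0.4  0.3  0.3] gap 85.3 q [-0.33  0.8  -0.43  1.94  1.09  1.33 -1.26]
t 19.96 tcp [524.9  31.3 106.1] F [0.1 1.6 2.6] gap 23.0 q [-0.33  0.8  -0.43  1.94  1.09  1.33 -1.27]
tool F [-1.   0.5 -2.8]
```

View pics/v7.png

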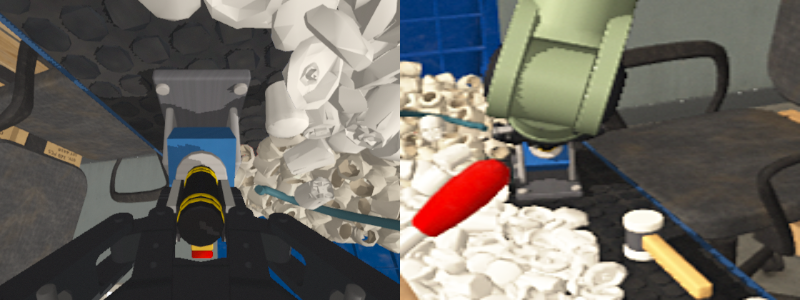

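The fingers hold the grip (gap 23.0, with the yellow rings between the pads at (200,195)), and the mallet is undisturbed. Now drawing it out along the bore axis.

Run:
```python
from h import *
p=read_state()["eef_pos"]; T=R(ey,-o)
print(movel(p+15*o,max_speed=40,guard=25)); s=rr(); print("tool F",(s["ft_force"]@T).round(1))
```

```text
False
t 20.59 tcp [522.1  42.5 115.8] F [ 0.6  0.6 -3.1] gap 22.5 q [-0.35  0.79 -0.44  1.93  1.07  1.35 -1.25]
tool F [2.7 0.7 1.7]
```

Run:
```python
from h import *
p=read_state()["eef_pos"]
print(movel(p+75*o,max_speed=90,guard=25)); rr()
p=read_state()["eef_pos"]
movel(p+120*Z,max_speed=150); rr()
p=read_state()["eef_pos"]
try: movep(np.array([p[0]-10,p[1]+20,340]),R(ey,-Z))
except PlanningError as e: print(e)
wait(.3); s=rr(); print(s["tool_rot"][:,2].round(4))
for n in("side","wrist"):
    c=camera(n); np.save(n+"8.npy",c,allow_pickle=True); cv2.imwrite(f"pics/{n}8.png",c["image"])
a=cv2.imread("pics/wrist8.png"); b=cv2.imread("pics/side8.png")
u=int(250); cv2.imwrite("pics/v8.png",np.hstack([cv2.resize(a,(400,300)),cv2.resize(b[60:270,170:380],(400,400))[:300]]))
```

```text
False
t 21.57 tcp [508.6  97.8 163.8] F [ 0.4 -0.5 -2.1] gap 22.3 q [-0.42  0.73 -0.48  1.87  0.97  1.46 -1.21]
t 22.52 tcp [508.4  97.6 283. ] F [ 0.6  0.5 -2.2] gap 22.6 q [-0.39  0.55 -0.51  1.81  0.89  1.59 -1.02]
t 23.73 tcp [498.1 118.2 339.4] F [-0.3  0.2 -2. ] gap 22.8 q [ 0.19  0.29 -0.67  1.72  0.19  1.2  -0.3 ]
[-1.2e-03 -5.0e-04 -1.0e+00]
```

View pics/v8.png

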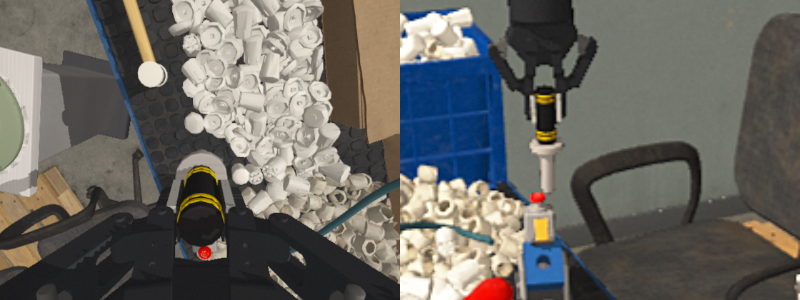

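The punch is out and held near upright at (545,120). The bore is empty, the pin is still down, and the mallet is still standing. I'll measure the punch's tilt, particularly along the side camera's viewing direction.

```bash
cat >> h.py <<'E'
def tilt():
    s=read_state(); E0=s["eef_pos"]; T=s["tool_rot"]
    for n in("side","wrist"):
        c=camera(n); W=cloud(c); cam=c["cam_to_world"][:3,3]
        d=(E0-cam)[:2]; d/=np.linalg.norm(d); l=np.array([-d[1],d[0]])
        q=W[(np.hypot(W[...,0]-E0[0],W[...,1]-E0[1])<28)]-E0; q=q[(q[:,2]>-105)&(q[:,2]<40)]
        A=[]
        for z in range(-96,0,6):
            r=q[abs(q[:,2]-z)<3]
            if len(r)<4 or -44<z<-22: continue
            lat=r[:,:2]@l; dep=r[:,:2]@d; R0=9.25 if z<-40 else 12
            lc=(np.percentile(lat,3)+np.percentile(lat,97))/2; k=abs(lat-lc)<R0*.5
            A.append((z,lc,np.median(dep[k]+np.sqrt(R0**2-(lat[k]-lc)**2)),len(r)))
        A=np.array(A)
        if len(A)>3: print(n,"d",d.round(2),"tilt lat,depth deg",np.degrees(np.polyfit(A[:,0],A[:,1:3],1)[0]).round(2),"zmin",q[:,2].min().round(1)); print(A.round(1).tolist())
E
python3 -c "
from h import *
tilt()"
```

```text
side d [ 0.19 -0.98] tilt lat,depth deg [-0.41 -3.53] zmin -94.3
[[-96.0, 1.2, 8.6, 4.0], [-90.0, 1.2, 4.9, 7.0], [-84.0, 0.9, 2.8, 19.0], [-78.0, 1.3, 2.5, 16.0], [-72.0, 1.1, 3.8, 17.0], [-66.0, 1.4, 2.8, 20.0], [-60.0, 1.1, 2.5, 17.0], [-54.0, 0.9, 2.0, 18.0], [-48.0, 0.7, 2.4, 18.0], [-18.0, 0.6, 1.1, 26.0], [-12.0, 0.3, 0.5, 25.0], [-6.0, 1.0, -0.3, 27.0]]
wrist d [ 0.26 -0.96] tilt lat,depth deg [-0.28 -3.24] zmin -90.7
[[-90.0, -1.8, 5.3, 15.0], [-84.0, -1.7, 5.2, 5.0], [-18.0, -2.0, 1.1, 136.0], [-12.0, -2.4, 0.9, 178.0], [-6.0, -2.0, 0.8, 162.0]]
```

Both cameras agree the punch hangs about 2.5–3° off (nose toward −y). I'll rotate the tool by that amount to compensate and re-measure.

Run:
```python
from h import *
from scipy.spatial.transform import Rotation as Ro
s=read_state(); d=np.array([.22,-.975,0]); ang=np.radians(2.8)
movep(s["eef_pos"],Ro.from_rotvec(ang*np.cross(Z,d)).as_matrix()@R(ey,-Z))
wait(.5); s=rr(); print(s["tool_rot"][:,2].round(3)); tilt(); tilt(); pinz()
t=camera("top"); s=camera("side"); cv2.imwrite("pics/v9.png",np.hstack([cv2.resize(t["image"][150:310,60:380],(460,300)),cv2.resize(s["image"][60:400,170:400],(320,473))[:300]]))
cv2.imwrite("pics/v9.png",np.hstack([cv2.resize(t["image"][130:330,60:380],(400,400)),cv2.resize(s["image"][70:400,170:420],(400,400))]))
```

```text
t 24.68 tcp [498.3 117.8 339.9] F [ 0.6 -0.6 -2.9] gap 22.6 q [ 0.22  0.29 -0.68  1.72  0.14  1.18 -0.25]
[-0.011  0.047 -0.999]
side d [ 0.19 -0.98] tilt lat,depth deg [-0.46 -0.14] zmin -92.6
[[-90.0, 1.2, 1.4, 11.0], [-84.0, 0.5, -0.6, 15.0], [-78.0, 0.8, 0.1, 19.0], [-72.0, 1.6, -1.6, 18.0], [-66.0, 0.9, -0.1, 16.0], [-60.0, 1.2, 0.1, 18.0], [-54.0, 0.9, -1.7, 21.0], [-48.0, 0.6, -0.4, 17.0], [-18.0, -0.2, -0.2, 25.0], [-12.0, 0.3, -0.2, 28.0], [-6.0, 1.0, 0.1, 28.0]]
wrist d [ 0.27 -0.96] tilt lat,depth deg [-0.28 -0.54] zmin -91.2
[[-90.0, -1.5, 1.1, 13.0], [-84.0, -1.8, 1.0, 7.0], [-18.0, -1.7, 0.2, 140.0], [-12.0, -2.5, 0.3, 167.0], [-6.0, -1.9, 0.5, 165.0]]
side d [ 0.19 -0.98] tilt lat,depth deg [-0.5  -0.65] zmin -93.6
[[-90.0, 1.2, -0.2, 7.0], [-84.0, 1.0, 0.7, 18.0], [-78.0, 0.7, 0.1, 15.0], [-72.0, 1.6, -0.2, 21.0], [-66.0, 1.3, -0.1, 19.0], [-60.0, 1.0, 0.5, 19.0], [-54.0, 0.3, -0.6, 15.0], [-48.0, 0.6, 0.6, 19.0], [-18.0, 1.3, -1.3, 23.0], [-12.0, 0.3, -0.6, 27.0], [-6.0, 0.1, -0.3, 27.0]]
wrist d [ 0.27 -0.96] tilt lat,depth deg [-0.17 -0.46] zmin -91.0
[[-90.0, -1.6, 1.1, 15.0], [-84.0, -2.2, 0.8, 5.0], [-18.0, -1.8, 0.2, 136.0], [-12.0, -2.3, 0.2, 169.0], [-6.0, -2.1, 0.5, 166.0]]
pin top 55 med [555.5 -91.1 152.1] uv 354.4 169.4 vmin 166
pin side 37 med [555.  -81.  151.3] uv 241.5 163.2 vmin 161
```

View pics/v9.png

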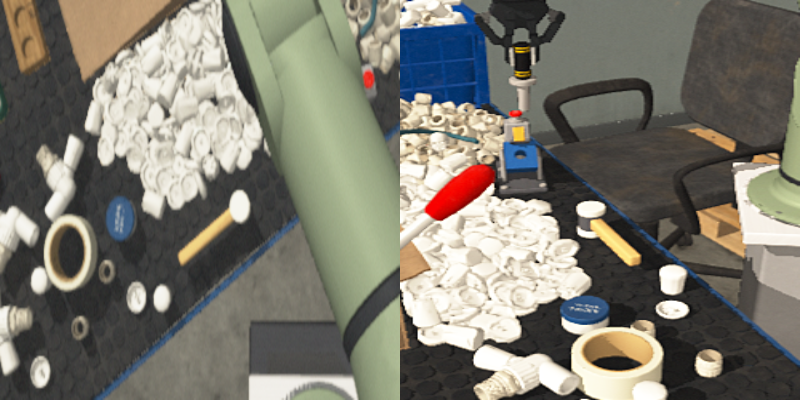

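The punch is upright to within about 0.6° and the nose is about 245 mm up. The mallet stands at (592,222), and the tin, knobs and caps are where they were. Handing in.

```bash
python3 -c "
from h import *
s=rr(); print(abs(s['qvel']).max()); finish_job()"
```

```text
t 25.08 tcp [498.3 117.7 339.9] F [-0.3 -0.1 -2.1] gap 22.5 q [ 0.22  0.29 -0.68  1.72  0.14  1.18 -0.25]
0.001452308130756457
the job is handed in; nothing more can be done
```

The job is done and handed in at about 25 s of the 54 s allowed. I pressed the red pin down with the mallet, stood the mallet back on the bench and let go. I then drew the punch out along its bore, and the arm finished holding it nose down.

**Last checks**
- **Pin:** it went down 14 mm by depth reading (165.5 to about 152 mm) and stayed down.
- **Mallet:** it stands upright on its own, about 14 mm from its original place. The gripper had to come in off-centre to clear the heap of white parts, so closing it shifted the mallet.
- **Punch:** it is within about 0.7° of vertical in the side and wrist views. It first hung about 3° off, so I tilted the tool by 2.8° to correct it. The nose is about 245 mm above the bench and the arm is still.
- **Other parts:** the tin, knobs and caps looked unmoved in the pictures; I did not measure their positions.

**Disagreements:** the wrist camera put the punch axis 9 mm off the expected line. The top camera said about 2 mm and the side camera about 4 mm. I grasped at 4.5 mm, and the fingers held the grip securely.

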